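# Shut and latch the guard gate of a test bay

### The arm

A 6-joint arm with a two-finger parallel gripper is mounted at the origin on a cart in front of the work surface, level with it; the furniture and walls round the work are solid. World frame = base frame: x ahead of the robot, y to its left, z up, the work surface at z = 0. Lengths are in m, angles in rad, forces in N, time in s.
With the tool pointing down it reaches from about 0.35 to 1 m from the base axis. Payload 7.1 kg.
Tool frame: the origin (TCP) lies midway between the tips of the shut fingers; the grasp point (between the pads) lies 19 mm behind it (arm.grip_point_offset is the distance from the TCP to the grasp point, in m); y points along the fingers, x is the direction in which the jaws open and shut, and the axes are right-handed (so a half turn about y gives the same grasp; the last joint's range is limited). The gripper opens to 85 mm and grips with 20 to 120 N. Pads are 22 mm wide; open, the fingers measure 114 mm over their backs; the gripper's body (76 mm by 85 mm) begins 54 mm behind the grasp point. The pads swing forward as they close: fully open they stand 13 mm farther back than shut.
Start: joints at [1.24, 0.423, 1.63, -0, 1.089, -0.019], TCP at [0.192, 0.595, 0.2] pointing down, gripper open.
Joint ranges: [-3, 3], [-0.9, 2.11], [0.09, 2.58], [-1.31, 4.45], [0.11, 2.69], [-2.54, 2.54]. Speed limits (rad/s): [2.39, 2.39, 3.01, 3.14, 3.14, 3.14].

### API

Orientations are given as a rotation vector (axis times angle).
In Python, from station import arm gives the robot as it stands.
- The arm moves only by the tool arm_command, never from a script. Its argument "motion" is a list of rows, each a list of 6 numbers: the shift along the tool's x, y, z in m, then the turn, a rotation vector about the tool's x, y, z in degrees. In form: [[dx, dy, dz, ax, ay, az], ...]. A call has 1 to 8 rows; each row shifts and turns the pose as measured when the row begins, along the tool's axes as they then stand; what a row does not reach is not made up. A row lasts 1/8 s, in which the tool goes at most 62.5 mm and 10.7 degrees, less where a joint would pass 70% of its speed; a pose out of reach is approached as far as the arm can. A call with a gripper value outside its range is refused whole. "claw" is the finger opening in m, from 0 to 0.0854, set as the call begins (left out, the last holds). The fingers move at their own pace and stop on an object; the grip force is fixed at half the most. Time passes only in rows, so rows that do not move let the fingers close. It gives the time, the measured TCP pose, the force and the opening at its end, in the units of the state.
- arm.observe(): the state, without advancing time (a new reading comes with each control period).
- arm.camera(name): name is "scene" or "side" or "wrist"; returns (picture, depth): 400x640x3 uint8, red, green, blue; 400x640 float32, m along the optical axis (not along the pixel's ray), 0 where there is no reading.
- arm.get_calibration(name): a dict with "fx", "fy", "cx", "cy" (pixels), "rvec" (rotation vector, rad) and "tvec" (3), from world to camera coordinates, as OpenCV has them; the wrist camera has in their place "hand_eye" (4x4, takes a point from camera to tool coordinates, whose origin is the TCP and whose axes are the tool frame's). Camera axes: x right, y down, z forward; pixel columns grow to the right and rows downward; lengths in m; the calibration is good to about 2 mm. The wrist camera is an equidistant fisheye: a pixel r from the principal point sees the ray r / f radians off the axis. A picture is of the moment at which its call begins: read the wrist's pose just before it. get_calibration takes no time and is no camera call.
- arm.finish_job(): hands the job in, once; it reports no verdict.
The state is a dict: "time": time; "joint_pos": joint angles; "qvel": joint speeds; "tau": joint torques, N m; "position": TCP position; "orientation": TCP orientation; "ft_force": force on the tool from outside, world axes, zero at the start; "torque": the same for the moment, N m; "width": opening from 0.0 (shut) to 1.0 (fully open).
Only numpy, scipy, OpenCV 4.12 (cv2) and the standard library are available. Lean on these libraries where they do the work, as an engineer would, in place of code of your own. Each camera call takes 0.05 s, during which the arm holds its last target. There are 200 camera calls.

### The job

The power unit is in the test bay on the bench, but the bay's wire gate stands open. Swing the gate in against its spring-loaded interlock plunger with the drop bar lifted over the nose of the catch, find the notch by feel and let the bar down fully home in it, so that the gate stays shut by itself. Be gentle: the catch is only held by screws in slots, so use light forces on it, and do not disturb the things lying around the bay.

Things in the scene. Friction and masses are not known exactly. Their poses are not given: they have to be found in the camera images.
- guard: Guard of the test bay, fixed to the bench: cage 160 (x) x 236 (y) x 167 mm high, aluminium posts, wire sides, wire roof, wire gate in its front. Origin: centre of its underside. x points from the front to the back of the cage (away from the robot), y left, z up.
- gate_hinge (a point): Point on the gate's upright hinge axis, at the left front post, at the height of the level drop bar (120 mm above the bench). In the guard's frame it lies at (-75, 93, 120) mm.
- gate (a joint): Angle of the gate (179 mm wide, 20 to 156 mm above the bench), rad. 0: parallel to the guard's front; grows as the free right-hand edge swings out to the robot; a stop ends it at -0.042. Starts open at 0.35 to 0.75, bar down. Turns easily and stays where left, until the plunger pushes it. With the bar in the catch it reads -0.03 to 0.04, depending on where the catch is bolted.
- plunger (a point): Fixed point at the resting tip of the interlock switch's spring plunger, a steel pin behind the gate's free edge, 85 mm above the bench. The gate meets it at an angle of about 0.07 rad; from there it pushes the gate open with 2 N, rising to 5 N when shut.
- latch_bar (a joint): Angle of the steel drop bar about its pivot on the gate's outer face, rad. 0: level, on its stop, where it falls by itself (about 140 g); grows as the tip rises, at most 0.25. Needs 0.08 or more to pass over the catch's nose; lying on the nose it reads about 0.07. Squeezed by the plunger's push against the nose it can stick half down: hold the gate in and press it home.
- bar_pivot (a point): Pivot of the drop bar, on the bar's centre line, 58 mm from the hinge axis along the gate and 21 mm in front of it. The bar is 6 mm thick front to back, 16 mm high, and its tip is 153 mm beyond the pivot, past the gate's free edge.
- knob (a point): Middle of the neck of the bar's black pull knob. Neck: round, 13 mm thick, 30 mm long, axis level and square to the gate, between a 17 mm collar at the bar and a 19 mm head at the outer end. Bar level, it is 128 mm from the hinge axis along the gate, 51 mm out in front, 70 mm from the pivot: raising it 12 mm turns the bar 0.17 rad. Free above and 40 mm to each side.
- keeper: Dark bracket, 20 mm wide, on the right front post; its shelf carries the steel catch. Origin: post's front face, middle of the width, shelf top, (-75, -105, 107) mm in the guard's frame, same axes. The notch's middle is nominally 21 mm in front of it, but the catch's bolts sit in slots: it may be up to 6 mm nearer or deeper (not measured, to be felt).
- shelf_front (a point): Fixed point at the front end of the keeper's shelf, 44 mm in front of the post. The catch on it is a U open to the top, front to back: square-faced nose 10 mm thick, 8 mm notch for the bar, back cheek 10 mm thick; nose and cheek are 15 mm tall (10 mm above the level bar's lower edge). Set down at a gate angle of 0.04 to 0.055, the bar lies on the nose. Over 10 N would shift the catch in its slots.
- cutter: Side cutter, 118 mm long, lying to the left of the bay: leave it alone.
- terminals: Terminal block, 52 mm long, lying to the right in front of the bay: leave it alone.
- carton: Small white carton, 39x55x30 mm, to the right of the bay: leave it alone.

How it is judged:
By the outcome, as a careful person would: the job done as asked, in the order asked, and still so for the second after the job is handed in, with the robot touching nothing.
It also fails if it takes over 58 s, if anything falls off the work surface, if the arm or the gripper's body presses on something with over 40 N, if the wrist force passes 120 N, or if a joint passes its speed limit or range.

## Working session

There is one attempt and no reset: what is moved stays moved. The work goes in short steps, Python scripts to look and compute and a tool call to move; the robot and the scene stay as the last step left them, time stands still between calls to the robot, and variables do not carry over. Pictures are saved under pics/ and viewed, about 8 in all and at most 12, crops included, and the job is handed in when it is done.

Besides the shell and the picture viewer there is one more tool, called after ">>>" by a JSON object that holds its "method" and its "body", one argument or row to a line. arm_command: Moves the arm, as the interface text tells. Its arguments: {"type":"object","properties":{"motion":{"type":"array"},"claw":{"type":"number"}},"required":["motion"]}

```bash
mkdir -p pics; cat > h.py <<'E'
import numpy as np, cv2
from station import arm
from scipy.spatial.transform import Rotation as R
def snap(n,f):
    p,d=arm.camera(n); cv2.imwrite('pics/'+f+'.png',p[...,::-1]); np.savez('pics/'+f+'.npz',p=p,d=d); return p,d
def cal(n):
    c=arm.get_calibration(n); return c,R.from_rotvec(np.ravel(c['rvec'])).as_matrix(),np.ravel(c['tvec'])
def world(n,u,v,z):
    c,M,t=cal(n); P=np.array([(u-c['cx'])/c['fx']*z,(v-c['cy'])/c['fy']*z,z]); return M.T@(P-t)
def proj(n,P):
    c,M,t=cal(n); q=M@np.asarray(P)+t; return q[0]/q[2]*c['fx']+c['cx'],q[1]/q[2]*c['fy']+c['cy']
E
python3 - <<'E'
from h import *
a,_=snap('scene','s0'); b,_=snap('side','d0')
for n in('scene','side'):
    c,M,t=cal(n); print(n,c['fx'],-M.T@t,M[2])
print(arm.observe()); print(arm.grip_point_offset, arm.get_calibration('wrist'))
E
```

```text
scene 417.8933892376029 [-0.112909   -0.54036334  0.73007766] [ 0.64788252  0.47222373 -0.59770644]
side 377.27650191064 [ 0.27009839 -0.7148799   0.60403551] [ 0.30811908  0.74831856 -0.58743678]
{'time': 0.1, 'joint_pos': array([ 1.24000671e+00,  4.23800854e-01,  1.63058797e+00,  6.48846021e-06,
        1.08862143e+00, -1.90435227e-02]), 'qvel': array([ 0.00041045, -0.00148083, -0.00399655,  0.0012393 ,  0.00103044,
       -0.00181509]), 'tau': array([-3.86164975e-04, -5.58424044e+01, -2.82446802e+01, -5.21131869e-05,
        2.95357706e-03,  5.38675204e-05]), 'position': array([0.19152701, 0.59437036, 0.19921078]), 'orientation': array([-1.34153336, -0.97569897,  0.97763126]), 'ft_force': array([-0.02051034, -0.62679152, -0.21190738]), 'torque': array([-0.01497427, -0.04069126,  0.00817985]), 'width': 1.0004206110070712}
0.0187 {'fx': 309.70691628693146, 'fy': 309.70691628693146, 'cx': 320.2973440714781, 'cy': 206.0200781100329, 'hand_eye': array([[ 9.99998989e-01,  2.20591027e-04, -1.40480533e-03,
         1.42115687e-04],
       [ 1.40567862e-03, -3.02675093e-01,  9.53092761e-01,
        -1.74881067e-01],
       [-2.14955872e-04, -9.53093773e-01, -3.02675097e-01,
         7.73077844e-02],
       [ 0.00000000e+00,  0.00000000e+00,  0.00000000e+00,
         1.00000000e+00]])}
```

View pics/s0.png

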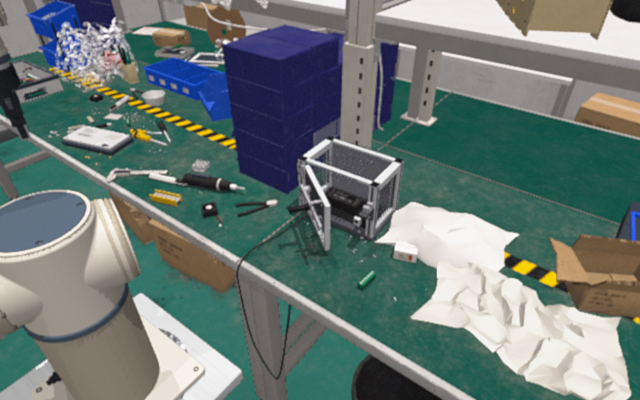

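View pics/d0.png

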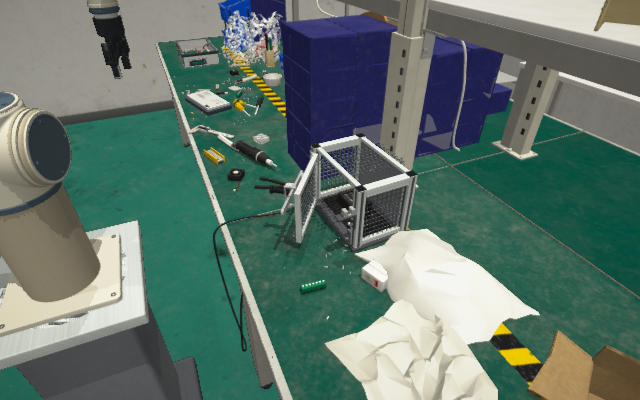

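The scene view shows the cage at about (300-400, 135-240) with the gate swung out to (325, 245). The side view shows it at (295-415, 135-245), with the green terminals at (313, 286) and the carton at (375, 276). I'll zoom in on both.

```bash
python3 - <<'E'
from h import *
a=cv2.imread('pics/s0.png')[125:265,280:420]; b=cv2.imread('pics/d0.png')[120:260,285:425]
o=np.hstack([cv2.resize(x,(400,400),interpolation=cv2.INTER_CUBIC) for x in(a,b)]); cv2.imwrite('pics/z0.png',o)
E
```

```text
(no output)
```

View pics/z0.png

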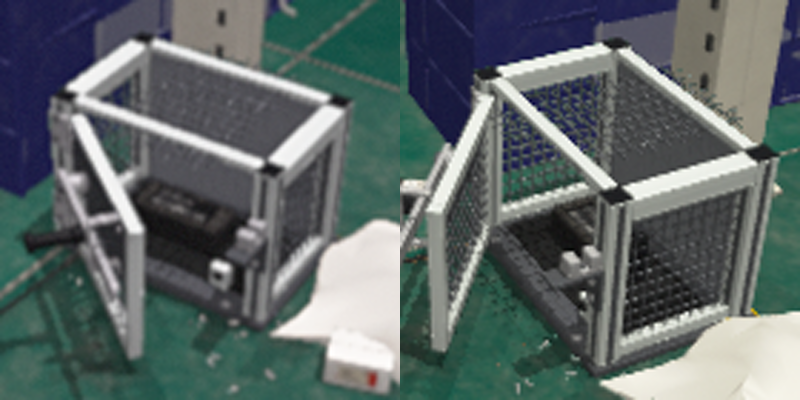

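```bash
cat >> h.py <<'E'
def onz(n,u,v,z):
    c,M,t=cal(n); d=M.T@np.array([(u-c['cx'])/c['fx'],(v-c['cy'])/c['fy'],1]); o=-M.T@t; return o+d*(z-o[2])/d[2]
E
python3 - <<'E'
from h import *
k=140/400
S=[(68,98),(143,40),(340,100),(268,168)]; D=[(87,75),(212,43),(362,152),(220,195)]
A=np.array([onz('scene',280+u*k,125+v*k,.167) for u,v in S]); B=np.array([onz('side',285+u*k,120+v*k,.167) for u,v in D])
for Q in(A,B,(A+B)/2):
    c=Q.mean(0); y=(Q[0]+Q[1]-Q[2]-Q[3])[:2]/2; x=(Q[1]+Q[2]-Q[0]-Q[3])[:2]/2
    print(c.round(4),'len',np.linalg.norm(x),np.linalg.norm(y),'yaw',np.arctan2(x[1],x[0]),np.arctan2(-y[0],y[1]))
print(Q.round(3))
g=np.array([onz('scene',280+133*k,125+230*k,.156),onz('side',285+37*k,120+208*k,.156)]);print(g)
print(arm.observe()['position'])
E
```

```text
[ 0.6703 -0.0516  0.167 ] len 0.12972638399955 0.2047705463183559 yaw 0.04695160483592027 0.06885686025399568
[ 0.6724 -0.0533  0.167 ] len 0.12810879046875615 0.20918213393401563 yaw 0.07102716573942125 0.06695443268223787
[ 0.6714 -0.0525  0.167 ] len 0.12890824710953816 0.20697624649993812 yaw 0.058913859609673304 0.06789550916396792
[[ 0.6    0.046  0.167]
 [ 0.728  0.056  0.167]
 [ 0.743 -0.153  0.167]
 [ 0.614 -0.159  0.167]]
[[ 0.48889431 -0.10689135  0.156     ]
 [ 0.49416245 -0.10891609  0.156     ]]
[0.19152701 0.59437036 0.19921078]
```

```bash
cat >> h.py <<'E'
Y=0.067; gx=np.array([np.cos(Y),np.sin(Y),0]); gy=np.array([-np.sin(Y),np.cos(Y),0]); G=np.array([.6714,-.0525,0])
H=G-.075*gx+.093*gy
def en(a): return -np.cos(a)*gy-np.sin(a)*gx, -np.cos(a)*gx+np.sin(a)*gy
def knob(a,b=0,h=None):
    e,n=en(a); h=H if h is None else h
    return h+(.058+.07*np.cos(b))*e+.051*n+np.array([0,0,.12+.07*np.sin(b)])
def pose():
    o=arm.observe(); return np.array(o['position']),R.from_rotvec(o['orientation']),o
def goto(P,Rt):
    p,r,_=pose(); print('dtool mm',(r.inv().apply(P-p)*1e3).round(1),'turn deg',np.degrees((r.inv()*Rt).as_rotvec()).round(2))
E
python3 - <<'E'
from h import *
p,r,o=pose(); print(r.as_matrix().round(3)); print('H',H,'knob',knob(.66))
e,n=en(.66)
for s in(1,-1):
    M=np.array([s*e,[0,0,-1],np.cross(s*e,[0,0,-1])]).T; print(s,M.round(2).tolist()); goto(knob(.66)+[0,0,.08],R.from_matrix(M))
E
```

```text
[[ 0.307 -0.    -0.952]
 [ 0.952 -0.001  0.307]
 [-0.001 -1.     0.   ]]
H [0.59034194 0.0352701  0.        ] knob [ 0.4765163  -0.04237477  0.12      ]
1 [[-0.56, 0.0, 0.83], [-0.83, 0.0, -0.56], [-0.0, -1.0, 0.0]]
dtool mm [-5.186e+02 -1.000e-01 -4.666e+02] turn deg [-1.2000e-01 -1.6389e+02 -1.0000e-02]
-1 [[0.56, 0.0, -0.83], [0.83, 0.0, 0.56], [0.0, -1.0, 0.0]]
dtool mm [-5.186e+02 -1.000e-01 -4.666e+02] turn deg [ 1.000e-02  1.611e+01 -8.000e-02]
```

>>> {"method": "arm_command", "body": {
  "motion": [
    [-0.04,-0.02,-0.036,0,0,0],
    [-0.04,-0.02,-0.036,0,0,0],
    [-0.04,-0.02,-0.036,0,0,0],
    [-0.04,0,-0.036,0,0,0],
    [-0.04,0,-0.036,0,0,0],
    [-0.04,0,-0.036,0,0,0],
    [-0.04,0,-0.036,0,0,0],
    [-0.04,0,-0.036,0,0,0]
  ],
  "claw": 0.04
}}

```text
time: 1.1
position: [0.3708, 0.1922, 0.2596]
orientation: [-1.341, -0.98, 0.984]
ft_force: [2.1, 0.6, -0.5]
width: 0.47
```

```bash
cat > t.py <<'E'
from h import *
import sys
def tgt(P,a):
    e,n=en(a); goto(P,R.from_matrix(np.array([-e,[0,0,-1],n]).T))
if __name__=='__main__':
    a,dz=float(sys.argv[1]),float(sys.argv[2]); tgt(knob(a)+[0,0,dz],a); p,r,o=pose(); print(p.round(4),o['joint_pos'].round(2),o['time'])
E
python3 t.py .66 .08
```

```text
dtool mm [-191.8   60.5 -171.1] turn deg [ 0.09 16.52 -0.2 ]
[0.3708 0.1922 0.2596] [ 0.45  0.03  2.   -0.    1.12 -0.81] 1.1
```

>>> {"method": "arm_command", "body": {
  "motion": [
    [-0.04,0.01,-0.036,0,0,0],
    [-0.04,0.01,-0.036,0,0,0],
    [-0.04,0.01,-0.036,0,0,0],
    [-0.04,0,-0.036,0,0,0],
    [-0.032,0.01,-0.027,0,0,0],
    [0,0.01,0,0,8.5,0],
    [0,0.01,0,0,8,0],
    [0,0,0,0,0,0]
  ]
}}

```text
time: 2.1
position: [0.4789, -0.055, 0.198]
orientation: [-1.439, -0.751, 0.754]
ft_force: [-0.2, 1.1, -0.5]
width: 0.471
```

```bash
python3 t.py .66 .08; python3 - <<'E'
from h import *
snap('wrist','w1')
c=arm.get_calibration('wrist'); p,r,o=pose()
np.savez('pics/w1pose.npz',p=p,q=r.as_matrix())
E
```

```text
dtool mm [ 9.  -2.1  9.1] turn deg [ 0.09 -0.76 -0.14]
[ 0.4789 -0.055   0.198 ] [-0.14  0.22  1.94 -0.    0.99 -1.1 ] 2.1
```

View pics/w1.png

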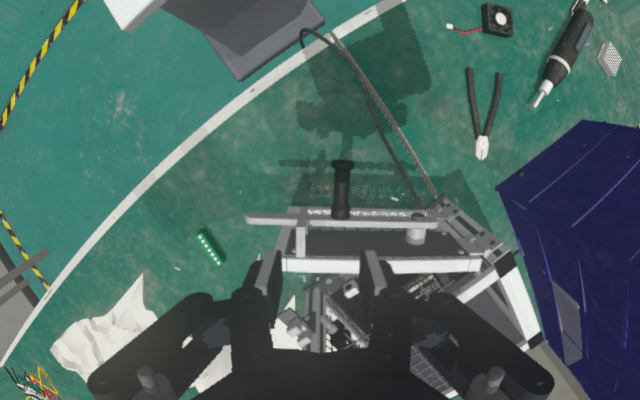

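The wrist view shows the knob's neck from (341, 212) to (344, 168), about vertical. The bar tip is at (248, 220), the pivot near (415, 225), and the gate's white top rail runs from (283, 266) to (480, 264).

```bash
cat >> h.py <<'E'
def wonz(f,u,v,z):
    q=np.load(f); c=arm.get_calibration('wrist'); x,y=(u-c['cx'])/c['fx'],(v-c['cy'])/c['fy']; t=np.hypot(x,y)
    d=np.array([x/t*np.sin(t),y/t*np.sin(t),np.cos(t)]) if t else np.array([0,0,1.]); E=c['hand_eye']
    o=q['p']+q['q']@E[:3,3]; d=q['q']@E[:3,:3]@d; return o+d*(z-o[2])/d[2]
E
python3 - <<'E'
from h import *
f='pics/w1pose.npz'; L={}
for k,u,v,z in[('collar',341,214,.12),('head',344,162,.12),('tip',248,218,.128),('barR',430,213,.128),('railL',283,266,.156),('railR',478,264,.156),('capLF',505,268,.167)]:
    L[k]=wonz(f,u,v,z); P=L[k]-H; print(k,L[k].round(4))
for a,b in(('tip','barR'),('railL','railR')):
    d=L[a]-L[b]; print(np.linalg.norm(d), 'ang',np.arctan2(-d@gx,-d@gy))
d=L['head']-L['collar']; print(np.linalg.norm(d),'ang',np.arctan2(d@gy,-d@gx))
for a in(.6,.64,.68): print(a,knob(a))
E
```

```text
collar [ 0.498  -0.0465  0.12  ]
head [ 0.4615 -0.0192  0.12  ]
tip [ 0.4534 -0.1129  0.128 ]
barR [0.5394 0.0196 0.128 ]
railL [ 0.4969 -0.1037  0.156 ]
railR [0.5946 0.0328 0.156 ]
capLF [0.6075 0.0518 0.167 ]
0.15796140198725664 ang 0.642873737969496
0.16782539745468728 ang 0.6877850291031935
0.04555318120724411 ang 0.708481898237326
0.6 [ 0.48137703 -0.04906049  0.12      ]
0.64 [ 0.47809186 -0.0446356   0.12      ]
0.68 [ 0.47498627 -0.04008288  0.12      ]
```

```bash
python3 - <<'E'
from h import *
q=np.load('pics/w1.npz'); d=q['d']; w=np.load('pics/w1pose.npz'); c=arm.get_calibration('wrist');E=c['hand_eye']
def P(u,v):
    z=np.median(d[v-1:v+2,u-1:u+2]); x,y=(u-c['cx'])/c['fx'],(v-c['cy'])/c['fy'];t=np.hypot(x,y)
    p=np.array([x/t*np.tan(t)*z,y/t*np.tan(t)*z,z,1]); return w['p']+w['q']@(E@p)[:3]
for n,u,v in[('head',344,166),('neck',342,190),('neck2',341,200),('collar',341,212),('bar tip',256,220),('rail',300,266),('railR',440,265)]: print(n,P(u,v).round(4))
g=cv2.cvtColor(q['p'],cv2.COLOR_RGB2GRAY); print(g[188:192,325:360].mean(0).round()); print(g[150:225,342])
E
```

```text
head [ 0.4623 -0.0206  0.1306]
neck [ 0.4785 -0.0332  0.128 ]
neck2 [ 0.4852 -0.0386  0.128 ]
collar [ 0.4934 -0.0441  0.1297]
bar tip [ 0.4585 -0.1074  0.1299]
rail [ 0.5038 -0.0917  0.1577]
railR [0.5708 0.0026 0.1579]
[ 86.  90. 100.  93.  92.  89.  85.  80.  70.  53.  46.  48.  50.  54.
  61.  67.  71.  70.  64.  57.  52.  50.  48.  50.  60.  74.  79.  87.
  95.  97.  92.  89.  94.  91.  83.]
[ 76  72  72  72  73  75  75  74  72  59  43  37  37  41  44  46  44  43
  42  40  39  41  41  43  41  43  44  43  45  44  44  44  46  61  72  73
  73  71  71  71  70  69  68  68  67  67  66  66  65  66  65  64  63  63
  63  63  59  56  55  57  65  72  77  74  70  68  66  65  64  73 114 189
 202 201 200]
```

```bash
python3 - <<'E'
from h import *
from t import tgt
K=np.array([.4785,-.0332,.12]); e,n=en(.69); print('Hnew',K-.128*e-.051*n)
tgt(K+[0,0,-.019],.69)
E
```

```text
Hnew [0.59460341 0.04099567 0.12      ]
dtool mm [17.6 97.4 13.2] turn deg [ 0.14  1.06 -0.12]
```

>>> {"method": "arm_command", "body": {
  "motion": [
    [0.018,0,0.013,0,1,0],
    [0,0.03,0,0,0,0],
    [0,0.03,0,0,0,0],
    [0,0,0,0,0,0]
  ]
}}

```text
time: 2.65
position: [0.4806, -0.0314, 0.1397]
orientation: [-1.443, -0.753, 0.748]
ft_force: [-0.5, -0.8, 0.1]
width: 0.469
```

```bash
python3 - <<'E'
from h import *
from t import tgt
tgt(np.array([.4785,-.0332,.101]),.69)
snap('wrist','w2')
p,r,o=pose(); np.savez('pics/w2pose.npz',p=p,q=r.as_matrix())
cv2.imwrite('pics/w2c.png',cv2.resize(cv2.imread('pics/w2.png')[150:350,200:480],None,fx=2,fy=2))
E
```

```text
dtool mm [-2.7 38.7  1. ] turn deg [0.36 0.78 0.02]
```

View pics/w2c.png

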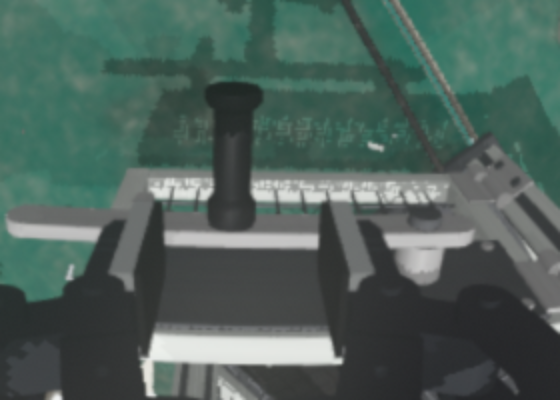

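The knob's neck runs from about (235, 107) to (232, 197) in the crop. It lies between the finger planes (x about 150 and 330), and there's no contact yet.

```bash
python3 - <<'E'
from h import *
from t import tgt
f='pics/w2pose.npz'
a=wonz(f,317.5,203.5,.121);b=wonz(f,316,248.5,.121);K=(a+b)/2;d=a-b
ang=np.arctan2(d@gy,-d@gx);print(a,b,np.linalg.norm(d),ang,K)
l=wonz(f,200+10/2,150+212/2,.129);r=wonz(f,200+470/2,150+228/2,.129);d=l-r;print('bar',np.linalg.norm(d),np.arctan2(-d@gx,-d@gy))
tgt(np.array([K[0],K[1],.101]),.69)
e,n=en(.69); print('H',K-.128*e-.051*n)
E
```

```text
[ 0.46672162 -0.02336929  0.121     ] [ 0.49296383 -0.04311162  0.121     ] 0.03283919964132118 0.7119791028821606 [ 0.47984272 -0.03324045  0.121     ]
bar 0.16427812975805783 0.7168886681080001
dtool mm [-2.6 39.9  0.9] turn deg [0.48 0.75 0.09]
H [0.59594614 0.04095522 0.121     ]
```

>>> {"method": "arm_command", "body": {
  "motion": [
    [-0.003,0.02,0.001,0,1,0],
    [0,0.02,0,0,0,0],
    [0,0,0,0,0,0]
  ]
}}

```text
time: 3.08
position: [0.4833, -0.0337, 0.1049]
orientation: [-1.453, -0.749, 0.73]
ft_force: [-0.2, 0.1, 0.4]
width: 0.467
```

>>> {"method": "arm_command", "body": {
  "motion": [
    [0,0,0,0,0,0],
    [0,0,0,0,0,0],
    [0,0,0,0,0,0],
    [0,0,0,0,0,0]
  ],
  "claw": 0.01
}}

```text
time: 3.58
position: [0.486, -0.0339, 0.1087]
orientation: [-1.456, -0.755, 0.727]
ft_force: [0.2, -0.5, -0.4]
width: 0.116
```

```bash
cat > st.py <<'E'
from h import *
p,r,o=pose(); M=r.as_matrix(); print('t',o['time'],'p',p.round(4),'f',o['ft_force'].round(1),'tq',o['torque'].round(2),'w',round(o['width']*85.4,1))
# gate angle from tool heading (x=-e)
x=-M[:,0]; print('ang(head)',np.arctan2(-x@gx,-x@gy).round(4),'gx-err',((M.T@np.array([0,0,-1])).round(4)), 'f tool',(M.T@o['ft_force']).round(1))
E
python3 st.py
```

```text
t 3.575 p [ 0.486  -0.0339  0.1087] f [ 0.2 -0.5 -0.4] tq [-0.02  0.01  0.  ] w 9.9
ang(head) 0.6894 gx-err [-0.0085  0.9998  0.0202] f tool [-0.3  0.4 -0.5]
```

```bash
python3 - <<'E'
from h import *
snap('wrist','w3'); p,r,o=pose(); np.savez('pics/w3pose.npz',p=p,q=r.as_matrix())
cv2.imwrite('pics/w3c.png',cv2.resize(cv2.imread('pics/w3.png')[150:350,200:480],None,fx=2,fy=2)); print(p)
E
```

```text
[ 0.48598714 -0.03390475  0.10870552]
```

View pics/w3c.png

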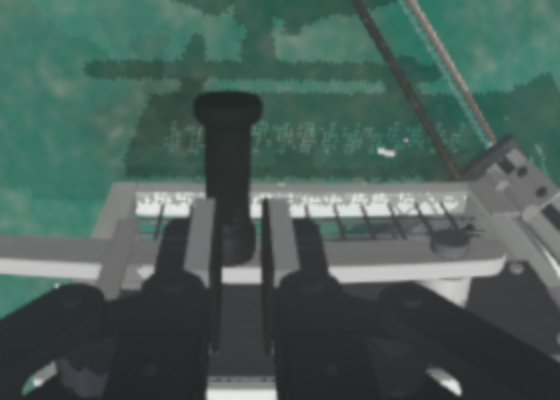

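```bash
cat >> h.py <<'E'
def wd(f,u,v):
    d=np.load(f'pics/{f}.npz')['d']; w=np.load(f'pics/{f}pose.npz'); c=arm.get_calibration('wrist');E=c['hand_eye']
    u,v=int(round(u)),int(round(v)); z=np.median(d[v-1:v+2,u-1:u+2]); x,y=(u-c['cx'])/c['fx'],(v-c['cy'])/c['fy'];t=np.hypot(x,y)
    p=(E@np.array([x/t*np.tan(t)*z,y/t*np.tan(t)*z,z,1]))[:3]; return p, w['p']+w['q']@p
E
python3 - <<'E'
from h import *
for n,x,y in[('neck',228,150),('neck low',235,190),('neck low2',233,215),('collar',235,245),('Lfinger front',203,215),('Lf inner',213,260),('Lf inner up',213,320),('Rf',283,215),('gap',240,300),('bar',340,265),('head',228,103)]:
    a,b=wd('w3',200+x/2,150+y/2); print(n,'tool',(a*1e3).round(1),'world',b.round(4))
E
python3 st.py
```

```text
neck tool [ -3.5 -18.8  16.9] world [ 0.4698 -0.0267  0.1271]
neck low tool [ -1.3 -17.6   4.5] world [ 0.4812 -0.0323  0.1262]
neck low2 tool [ -2.5 -18.6  -3.2] world [ 0.4867 -0.0377  0.1273]
collar tool [ -1.4 -19.7 -11.7] world [ 0.4943 -0.0418  0.1286]
Lfinger front tool [ -8.5 -46.2  11. ] world [ 0.4711 -0.0342  0.1546]
Lf inner tool [ -5.8 -65.9  11. ] world [ 0.4723 -0.0319  0.1743]
Lf inner up tool [ -6.  -69.6  -1.7] world [ 0.4824 -0.0394  0.1783]
Rf tool [ 10.1 -46.6  11.2] world [ 0.4817 -0.019   0.1552]
gap tool [ -0.3  -6.9 -40.4] world [ 0.5185 -0.0576  0.1164]
bar tool [ 29.4 -18.8 -19.5] world [ 0.5185 -0.0213  0.1282]
head tool [ -3.4 -17.6  29.6] world [ 0.4596 -0.0193  0.1257]
t 3.625 p [ 0.486  -0.0339  0.1087] f [ 0.3  0.3 -0.2] tq [-0.02  0.03 -0.03] w 10.0
ang(head) 0.6895 gx-err [-0.0085  0.9998  0.0202] f tool [ 0.4  0.2 -0.1]
```

>>> {"method": "arm_command", "body": {
  "motion": [
    [0,0,0,0,0,0],
    [0,0,0,0,0,0],
    [0,0,0,0,0,0]
  ],
  "claw": 0.035
}}

```text
time: 4.0
position: [0.4858, -0.0339, 0.1086]
orientation: [-1.455, -0.754, 0.728]
ft_force: [0.4, 0.4, 0.5]
width: 0.413
```

```bash
python3 st.py
```

```text
t 4.0 p [ 0.4858 -0.0339  0.1086] f [0.4 0.4 0.5] tq [-0.01  0.02  0.  ] w 35.3
ang(head) 0.6895 gx-err [-0.0083  0.9998  0.0198] f tool [ 0.6 -0.5 -0.1]
```

```bash
python3 - <<'E'
from h import *
from t import tgt
snap('wrist','w4'); p,r,o=pose(); np.savez('pics/w4pose.npz',p=p,q=r.as_matrix())
P=np.load('pics/w4.npz')['p']; D=np.load('pics/w4.npz')['d']
for row in range(194,276,6):
    a,b=wd('w4',314,row); 
    # neck lateral extent from depth
    zs=D[row,290:345]; m=np.where(np.abs(zs-D[row,314])<.012)[0]+290
    mid=(m.min()+m.max())/2; a,b=wd('w4',mid,row); print(row,m.min(),m.max(),'tool',(a*1e3).round(1),b.round(4))
tgt(np.array([.4798,-.0332,.1]),.70)
E
```

```text
194 290 344 tool [ -3.3 107.5  -0.5] [ 0.4866 -0.0374  0.0011]
200 296 331 tool [ -3.5 -14.6  29.8] [ 0.4593 -0.0193  0.1226]
206 296 331 tool [ -3.3 -22.4  28.8] [ 0.46   -0.0197  0.1304]
212 300 327 tool [ -3.3 -22.3  25.6] [ 0.4627 -0.0216  0.1304]
218 303 325 tool [ -3.4 -19.1  21.1] [ 0.4663 -0.0243  0.1273]
224 303 325 tool [ -3.4 -19.2  17.7] [ 0.4691 -0.0263  0.1274]
230 303 325 tool [ -3.5 -19.2  14.2] [ 0.4719 -0.0283  0.1275]
236 303 325 tool [ -3.5 -19.   10.6] [ 0.4748 -0.0305  0.1274]
242 303 325 tool [ -3.5 -18.7   6.8] [ 0.4778 -0.0327  0.1271]
248 303 325 tool [ -3.6 -18.5   3.1] [ 0.4809 -0.0349  0.1271]
254 303 323 tool [ -4.2 -18.7  -0.6] [ 0.4835 -0.0375  0.1273]
260 303 325 tool [ -3.6 -18.5  -4.5] [ 0.487  -0.0394  0.1272]
266 299 327 tool [ -4.2 -18.9  -8.2] [ 0.4896 -0.042   0.1276]
272 299 327 tool [ -4.2 -20.7 -11.1] [ 0.492  -0.0437  0.1295]
dtool mm [-3.   8.5  5.5] turn deg [1.14 0.6  0.48]
```

```bash
python3 - <<'E'
from h import *
D=np.load('pics/w4.npz')['d']
for col in (286,288,290,350,354,358,362):
    out=[]
    for row in range(236,300,6):
        a,b=wd('w4',col,row); out.append(tuple((a*1e3).round().astype(int)))
    print(col,out)
E
```

```text
286 [(np.int64(-34), np.int64(108), np.int64(-44)), (np.int64(-32), np.int64(85), np.int64(-40)), (np.int64(-31), np.int64(76), np.int64(-42)), (np.int64(-17), np.int64(-34), np.int64(7)), (np.int64(-18), np.int64(-34), np.int64(4)), (np.int64(-18), np.int64(-36), np.int64(1)), (np.int64(-18), np.int64(-37), np.int64(-2)), (np.int64(-18), np.int64(-37), np.int64(-6)), (np.int64(-18), np.int64(-39), np.int64(-8)), (np.int64(-20), np.int64(-21), np.int64(-23)), (np.int64(-23), np.int64(-4), np.int64(-39))]
288 [(np.int64(-32), np.int64(108), np.int64(-44)), (np.int64(-30), np.int64(87), np.int64(-41)), (np.int64(-29), np.int64(77), np.int64(-42)), (np.int64(-29), np.int64(76), np.int64(-48)), (np.int64(-28), np.int64(64), np.int64(-48)), (np.int64(-27), np.int64(51), np.int64(-47)), (np.int64(-20), np.int64(-8), np.int64(-19)), (np.int64(-20), np.int64(-14), np.int64(-19)), (np.int64(-19), np.int64(-20), np.int64(-20)), (np.int64(-19), np.int64(-20), np.int64(-24)), (np.int64(-21), np.int64(-4), np.int64(-40))]
290 [(np.int64(-30), np.int64(108), np.int64(-44)), (np.int64(-28), np.int6
[... 1740 characters left out ...]
nt64(-50), np.int64(6)), (np.int64(18), np.int64(-50), np.int64(2)), (np.int64(18), np.int64(-51), np.int64(0)), (np.int64(18), np.int64(-53), np.int64(-3)), (np.int64(17), np.int64(-56), np.int64(-4))]
362 [(np.int64(42), np.int64(109), np.int64(-44)), (np.int64(39), np.int64(87), np.int64(-41)), (np.int64(37), np.int64(77), np.int64(-42)), (np.int64(20), np.int64(-42), np.int64(11)), (np.int64(19), np.int64(-48), np.int64(11)), (np.int64(18), np.int64(-54), np.int64(11)), (np.int64(18), np.int64(-59), np.int64(11)), (np.int64(17), np.int64(-63), np.int64(10)), (np.int64(17), np.int64(-66), np.int64(9)), (np.int64(17), np.int64(-66), np.int64(6)), (np.int64(18), np.int64(-67), np.int64(3))]
```

View pics/w4.png

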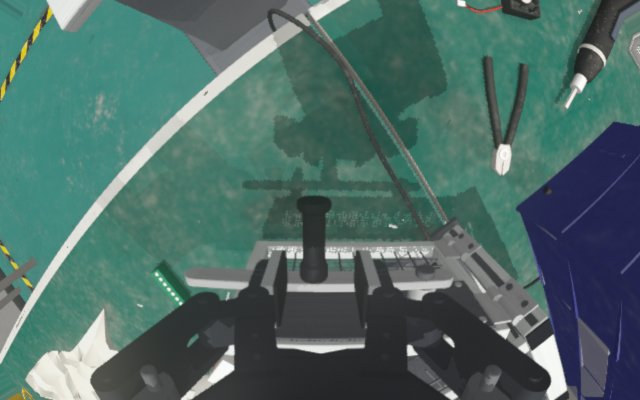

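The fingers end at about row 250 and hang above the knob (neck column 314, rows 212-263), so they never reached it. I'll check where the real fingertips are relative to the TCP using the closed picture.

```bash
python3 - <<'E'
from h import *
for f,cols in(('w3',(297,300,303,338,341,344)),('w1',(262,266,270,372,376))):
  for col in cols:
    out=[]
    for row in range(240,262,2):
        a,b=wd(f,col,row); out.append((row,)+tuple(int(v) for v in (a*1e3).round()))
    print(f,col,[o for o in out if o[2]<-25][:3])
c=arm.get_calibration('wrist'); print(c['hand_eye'][:3,3])
E
```

```text
w3 297 [(250, -12, -35, 10), (252, -11, -39, 11), (254, -11, -40, 10)]
w3 300 [(250, -10, -37, 11), (252, -10, -40, 11), (254, -10, -42, 11)]
w3 303 [(250, -9, -38, 11), (252, -8, -40, 11), (254, -8, -42, 11)]
w3 338 [(250, 9, -37, 11), (252, 9, -40, 11), (254, 8, -42, 11)]
w3 341 [(250, 10, -38, 11), (252, 10, -40, 11), (254, 10, -42, 11)]
w3 344 [(250, 12, -35, 10), (252, 12, -39, 10), (254, 11, -41, 10)]
w1 262 [(260, -29, -41, 7)]
w1 266 [(252, -27, -39, 10), (254, -26, -42, 11), (256, -26, -44, 11)]
w1 270 [(252, -25, -40, 11), (254, -24, -42, 11), (256, -24, -44, 11)]
w1 372 [(252, 25, -40, 11), (254, 25, -43, 11), (256, 25, -44, 11)]
w1 376 [(256, 27, -43, 10), (258, 26, -46, 11), (260, 26, -48, 11)]
[ 1.33409150e-04 -1.74881128e-01  7.73324626e-02]
```

>>> {"method": "arm_command", "body": {
  "motion": [
    [-0.0035,0,0.0085,1.1,0.6,0.5],
    [0,0.01,0,0,0,0],
    [0,0.01,0,0,0,0],
    [0,0,0,0,0,0]
  ]
}}

```text
time: 4.55
position: [0.4757, -0.0316, 0.0866]
orientation: [-1.444, -0.729, 0.732]
ft_force: [-0.1, -0.1, -0.0]
width: 0.413
```

```bash
python3 st.py; cat > knobt.py <<'E'
from h import *
import sys
f=sys.argv[1]; snap('wrist',f); p,r,o=pose(); np.savez(f'pics/{f}pose.npz',p=p,q=r.as_matrix()); D=np.load(f'pics/{f}.npz')['d']
for row in range(200,300,8):
    m=[c for c in range(285,355) if -30<wd(f,c,row)[0][1]*1e3<-3+0*c and abs(wd(f,c,row)[1][2]-.127)<.006]
    if m: a,b=wd(f,(m[0]+m[-1])/2,row); print(row,m[0],m[-1],(a*1e3).round(1),b.round(4))
for col in(280,284,288,352,356,360):
    out=[(row,)+tuple(int(v) for v in(wd(f,col,row)[0]*1e3).round()) for row in range(225,262,3)]; print(col,[q for q in out if q[2]<-22][:2])
E
sed -i 's/-30<wd/-90<wd/; s/<-3+0\*c/<40/' knobt.py; python3 knobt.py w5
```

```text
t 4.55 p [ 0.4757 -0.0316  0.0866] f [-0.1 -0.1 -0. ] tq [ 0.02  0.05 -0.  ] w 35.3
ang(head) 0.7008 gx-err [ 0.0014  1.     -0.0016] f tool [-0.2  0.   0. ]
232 301 339 [ -0.2 -37.1  20.4] [ 0.4595 -0.0196  0.124 ]
240 303 338 [ -0.2 -43.7  19.2] [ 0.4605 -0.0204  0.1307]
248 307 333 [ -0.2 -42.5  14.5] [ 0.4643 -0.0232  0.1294]
256 285 332 [ -6.3 -34.7   6.3] [ 0.4673 -0.0329  0.1216]
264 285 354 [ -0.2 -40.4   4.7] [ 0.4721 -0.0289  0.1273]
272 285 354 [ -0.2 -40.9   0.5] [ 0.4755 -0.0314  0.1278]
280 285 354 [ -0.2 -40.9  -4.2] [ 0.4793 -0.0342  0.1278]
288 285 354 [ -0.2 -40.5  -9.3] [ 0.4834 -0.0372  0.1274]
296 285 334 [ -5.5 -38.1 -15.9] [ 0.4856 -0.0454  0.125 ]
280 [(252, -20, -41, 11), (255, -19, -43, 11)]
284 [(252, -18, -39, 11), (255, -18, -42, 10)]
288 []
352 []
356 [(252, 18, -38, 10), (255, 18, -39, 9)]
360 [(252, 19, -40, 11), (255, 19, -42, 11)]
```

>>> {"method": "arm_command", "body": {
  "motion": [
    [0,0.01,0,0,0,0],
    [0,0.01,0,0,0,0],
    [0,0,0,0,0,0]
  ]
}}

```text
time: 4.97
position: [0.4761, -0.0316, 0.0655]
orientation: [-1.444, -0.73, 0.732]
ft_force: [0.4, 0.2, -0.5]
width: 0.409
```

>>> {"method": "arm_command", "body": {
  "motion": [
    [0,0,0,0,0,0],
    [0,0,0,0,0,0],
    [0,0,0,0,0,0],
    [0,0,0,0,0,0]
  ],
  "claw": 0.008
}}

```text
time: 5.48
position: [0.4759, -0.0317, 0.0656]
orientation: [-1.444, -0.73, 0.732]
ft_force: [-0.2, -0.3, -1.6]
width: 0.129
```

```bash
python3 st.py
```

```text
t 5.475 p [ 0.4759 -0.0317  0.0656] f [-0.2 -0.3 -1.6] tq [-0.14  0.08 -0.01] w 11.0
ang(head) 0.7008 gx-err [ 0.0013  1.     -0.0012] f tool [-0.4  1.6 -0.1]
```

>>> {"method": "arm_command", "body": {
  "motion": [
    [0,0,0,0,0,0],
    [0,-0.004,0,0,0,0],
    [0,-0.004,0,0,0,0],
    [0,-0.003,0,0,0,0],
    [0,0,0,0,0,0]
  ]
}}

```text
time: 6.1
position: [0.4765, -0.0313, 0.0772]
orientation: [-1.444, -0.731, 0.732]
ft_force: [1.6, -0.5, -5.1]
width: 0.131
```

```bash
python3 st.py; python3 knobt.py w6 | head -14; python3 - <<'E'
from h import *
for u,v in((250,300),(240,290),(400,300),(410,300)): print(wd('w6',u,v)[1].round(4))
E
```

```text
t 6.1 p [ 0.4765 -0.0313  0.0772] f [ 1.6 -0.5 -5.1] tq [-0.05 -0.01  0.08] w 11.2
ang(head) 0.7005 gx-err [ 4.e-04  1.e+00 -5.e-04] f tool [ 0.5  5.  -1.6]
240 308 331 [ -0.2 -47.5  20.8] [ 0.4597 -0.0192  0.1246]
248 303 342 [  0.7 -55.6  20.7] [ 0.4603 -0.0185  0.1327]
256 297 344 [ -0.1 -63.2  20.7] [ 0.4598 -0.0192  0.1403]
264 285 354 [ -0.1 -63.1  17. ] [ 0.4628 -0.0214  0.1402]
272 285 354 [ -0.1 -60.8  11.9] [ 0.4669 -0.0244  0.1379]
280 []
284 [(261, -18, -41, 7)]
288 [(258, -16, -38, 7), (261, -16, -41, 7)]
352 [(258, 16, -38, 7), (261, 15, -41, 7)]
356 [(261, 17, -42, 7)]
360 []
[ 0.452  -0.0454  0.1591]
[ 0.5013 -0.1474  0.0015]
[ 0.4838 -0.0006  0.1606]
[0.4852 0.0025 0.162 ]
```

View pics/w6.png

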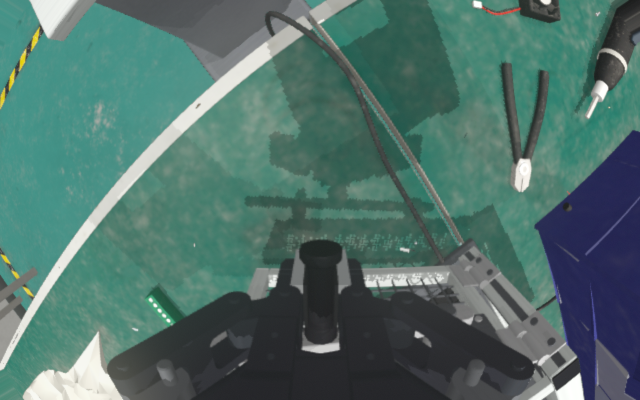

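The knob is held with its head at (322, 255) and the neck between the pads. It's raised about 11 mm, so the bar is at about 0.155. Now I'll swing the gate along its arc.

>>> {"method": "arm_command", "body": {
  "motion": [
    [-0.004,0,-0.0114,0,-5,0],
    [-0.004,0,-0.0114,0,-5,0],
    [-0.004,0,-0.0114,0,-5,0],
    [0,0,0,0,0,0]
  ]
}}

```text
time: 6.65
position: [0.4994, -0.0596, 0.0767]
orientation: [-1.359, -0.935, 0.937]
ft_force: [1.8, 2.5, -5.6]
width: 0.131
```

```bash
cat >> st.py <<'E'
H2=np.array([.596,.041]); d=p[:2]-H2; th=np.arctan2(d[1],d[0]); off=np.arctan2(.051,.128)
# angle of knob radius -> gate angle
a=-( (th%(2*np.pi)) - (Y-np.pi/2)%(2*np.pi) - -off) ; print('arc ang',round(a,4),'rad mm',(np.hypot(*d)*1e3).round(2),'expect 137.8')
E
python3 st.py
```

```text
t 6.65 p [ 0.4994 -0.0596  0.0767] f [ 1.8  2.5 -5.6] tq [ 0.17 -0.3   0.02] w 11.2
ang(head) 0.4323 gx-err [ 1.0e-04  1.0e+00 -1.7e-03] f tool [ 3.   5.6 -0.8]
arc ang 0.4527 rad mm 139.49 expect 137.8
```

>>> {"method": "arm_command", "body": {
  "motion": [
    [-0.004,-0.0005,-0.0114,0,-5,0],
    [-0.004,-0.0005,-0.0114,0,-5,0],
    [-0.004,0,-0.0114,0,-5,0],
    [0,0,0,0,0,0]
  ]
}}

```text
time: 7.15
position: [0.527, -0.0798, 0.0766]
orientation: [-1.253, -1.128, 1.133]
ft_force: [1.5, 0.3, -5.1]
width: 0.13
```

```bash
python3 st.py; python3 - <<'E'
from h import *
from scipy.optimize import least_squares
# hinge from 3 knob points (radius 137.8 mm known)
Q=np.array([[.4765,-.0313],[.4994,-.0596],pose()[0][:2]])
s=least_squares(lambda h:np.hypot(*(Q-h).T)-.1378,[.596,.041]);print('H fit',s.x,s.fun*1e3)
E
```

```text
t 7.15 p [ 0.527  -0.0798  0.0766] f [ 1.5  0.3 -5.1] tq [-0.2  -0.24 -0.21] w 11.1
ang(head) 0.1727 gx-err [-7.0e-04  1.0e+00 -4.8e-03] f tool [ 0.5  5.1 -1.5]
arc ang 0.2069 rad mm 139.18 expect 137.8
H fit [0.59413489 0.04047003] [ 0.00023577 -0.00046909  0.00025059]
```

```bash
sed -i 's/\.596,\.041/.5941,.0405/' st.py; python3 st.py
```

```text
t 7.15 p [ 0.527  -0.0798  0.0766] f [ 1.5  0.3 -5.1] tq [-0.2  -0.24 -0.21] w 11.1
ang(head) 0.1727 gx-err [-7.0e-04  1.0e+00 -4.8e-03] f tool [ 0.5  5.1 -1.5]
arc ang 0.1968 rad mm 137.81 expect 137.8
```

>>> {"method": "arm_command", "body": {
  "motion": [
    [-0.0017,0,-0.0045,0,-2,0],
    [-0.0017,0,-0.0045,0,-2,0],
    [-0.0009,0,-0.0022,0,-1,0],
    [0,0,0,0,0,0]
  ]
}}

```text
time: 7.65
position: [0.5372, -0.085, 0.0765]
orientation: [-1.213, -1.193, 1.198]
ft_force: [1.6, -1.5, -5.3]
width: 0.135
```

```bash
python3 st.py
```

```text
t 7.65 p [ 0.5372 -0.085   0.0765] f [ 1.6 -1.5 -5.3] tq [-0.46 -0.24 -0.27] w 11.5
ang(head) 0.0845 gx-err [-8.0e-04  1.0e+00 -5.5e-03] f tool [-1.5  5.3 -1.7]
arc ang 0.1135 rad mm 137.79 expect 137.8
```

>>> {"method": "arm_command", "body": {
  "motion": [
    [-0.0009,0,-0.0022,0,-1,0],
    [0,0,0,0,0,0]
  ]
}}

```text
time: 7.9
position: [0.5385, -0.0856, 0.0763]
orientation: [-1.202, -1.205, 1.212]
ft_force: [-0.3, -1.8, -3.8]
width: 0.13
```

>>> {"method": "arm_command", "body": {
  "motion": [
    [-0.0005,0,-0.0011,0,-0.5,0],
    [0,0,0,0,0,0]
  ]
}}

```text
time: 8.15
position: [0.5392, -0.0859, 0.0762]
orientation: [-1.197, -1.211, 1.218]
ft_force: [-0.8, -0.7, -3.1]
width: 0.132
```

>>> {"method": "arm_command", "body": {
  "motion": [
    [-0.0005,0,-0.0011,0,-0.5,0],
    [0,0,0,0,0,0]
  ]
}}

```text
time: 8.4
position: [0.5401, -0.0863, 0.0761]
orientation: [-1.193, -1.217, 1.225]
ft_force: [0.1, -1.2, -3.0]
width: 0.133
```

```bash
python3 st.py
```

```text
t 8.4 p [ 0.5401 -0.0863  0.0761] f [ 0.1 -1.2 -3. ] tq [-0.31  0.08 -0.47] w 11.3
ang(head) 0.049 gx-err [-0.0024  1.     -0.0085] f tool [-1.2  2.9 -0.1]
arc ang 0.0902 rad mm 137.83 expect 137.8
```

>>> {"method": "arm_command", "body": {
  "motion": [
    [-0.0004,0,-0.0016,0,0,0],
    [0,0,0,0,0,0]
  ]
}}

```text
time: 8.65
position: [0.5409, -0.0867, 0.0758]
orientation: [-1.191, -1.216, 1.226]
ft_force: [-0.6, -1.0, -3.8]
width: 0.132
```

```bash
python3 st.py
```

```text
t 8.65 p [ 0.5409 -0.0867  0.0758] f [-0.6 -1.  -3.8] tq [-0.16  0.15 -0.34] w 11.2
ang(head) 0.0486 gx-err [-0.0025  0.9999 -0.0104] f tool [-1.   3.8  0.6]
arc ang 0.084 rad mm 137.91 expect 137.8
```

>>> {"method": "arm_command", "body": {
  "motion": [
    [-0.0002,0.002,-0.001,-0.6,0,0],
    [0,0,0,0,0,0]
  ]
}}

```text
time: 8.9
position: [0.5415, -0.0869, 0.0738]
orientation: [-1.198, -1.224, 1.221]
ft_force: [-1.6, -0.6, -1.1]
width: 0.132
```

>>> {"method": "arm_command", "body": {
  "motion": [
    [0,0.0015,-0.0003,0,0,0],
    [0,0,0,0,0,0]
  ]
}}

```text
time: 9.15
position: [0.5417, -0.0871, 0.0725]
orientation: [-1.199, -1.224, 1.221]
ft_force: [-2.1, -1.1, -1.2]
width: 0.126
```

```bash
python3 st.py
```

```text
t 9.15 p [ 0.5417 -0.0871  0.0725] f [-2.1 -1.1 -1.2] tq [-0.12  0.53 -0.3 ] w 10.7
ang(head) 0.0486 gx-err [-2.4e-03  1.0e+00 -1.0e-04] f tool [-1.   1.2  2.1]
arc ang 0.0773 rad mm 137.95 expect 137.8
```

>>> {"method": "arm_command", "body": {
  "motion": [
    [0,0.001,-0.0002,0,0,0],
    [0,0,0,0,0,0]
  ]
}}

```text
time: 9.4
position: [0.542, -0.0873, 0.0717]
orientation: [-1.199, -1.224, 1.221]
ft_force: [-3.3, -2.0, 0.1]
width: 0.129
```

>>> {"method": "arm_command", "body": {
  "motion": [
    [0,0.001,-0.0002,0,0,0],
    [0,0,0,0,0,0]
  ]
}}

```text
time: 9.65
position: [0.5421, -0.0874, 0.0714]
orientation: [-1.199, -1.224, 1.221]
ft_force: [-4.4, -1.7, 1.4]
width: 0.127
```

>>> {"method": "arm_command", "body": {
  "motion": [
    [0,0.001,-0.0002,0,0,0],
    [0,0,0,0,0,0]
  ]
}}

```text
time: 9.9
position: [0.5422, -0.0874, 0.0714]
orientation: [-1.198, -1.224, 1.222]
ft_force: [-3.4, -1.4, 1.0]
width: 0.128
```

>>> {"method": "arm_command", "body": {
  "motion": [
    [-0.0002,0.0006,-0.0009,0,-0.1,0],
    [0,0.0003,0,0,0,0]
  ]
}}

```text
time: 10.15
position: [0.5425, -0.0876, 0.0713]
orientation: [-1.197, -1.224, 1.224]
ft_force: [-4.9, -0.9, 5.3]
width: 0.132
```

>>> {"method": "arm_command", "body": {
  "motion": [
    [-0.0002,0.0006,-0.0009,0,-0.2,0],
    [0,0.0003,0,0,0,0]
  ]
}}

```text
time: 10.4
position: [0.5428, -0.0877, 0.0713]
orientation: [-1.194, -1.226, 1.227]
ft_force: [-4.9, -1.3, 5.3]
width: 0.132
```

>>> {"method": "arm_command", "body": {
  "motion": [
    [-0.0002,0.0006,-0.0009,0,-0.2,0],
    [0,0.0003,0,0,0,0]
  ]
}}

```text
time: 10.65
position: [0.5431, -0.0878, 0.0713]
orientation: [-1.191, -1.228, 1.23]
ft_force: [-3.8, -1.7, 4.9]
width: 0.132
```

>>> {"method": "arm_command", "body": {
  "motion": [
    [-0.0003,0.0003,-0.0012,0,-0.2,0],
    [0,0.0003,-0.0003,0,0,0]
  ]
}}

```text
time: 10.9
position: [0.5436, -0.088, 0.0713]
orientation: [-1.188, -1.23, 1.234]
ft_force: [-6.3, -2.2, 6.3]
width: 0.129
```

>>> {"method": "arm_command", "body": {
  "motion": [
    [-0.0003,0.0003,-0.0012,0,-0.2,0],
    [0,0.0003,-0.0003,0,0,0]
  ]
}}

```text
time: 11.15
position: [0.5439, -0.0882, 0.0713]
orientation: [-1.184, -1.231, 1.238]
ft_force: [-6.7, -1.7, 5.6]
width: 0.13
```

>>> {"method": "arm_command", "body": {
  "motion": [
    [-0.0003,0.0003,-0.0012,0,-0.2,0],
    [0,0.0003,-0.0003,0,0,0]
  ]
}}

```text
time: 11.4
position: [0.5442, -0.0884, 0.0713]
orientation: [-1.18, -1.232, 1.241]
ft_force: [-6.4, -2.6, 6.4]
width: 0.128
```

```bash
python3 st.py
```

```text
t 11.4 p [ 0.5442 -0.0884  0.0713] f [-6.4 -2.6  6.4] tq [-0.23  0.81 -0.19] w 10.9
ang(head) 0.0271 gx-err [-0.0032  0.9999 -0.0104] f tool [-2.3 -6.4  6.5]
arc ang 0.0573 rad mm 138.18 expect 137.8
```

>>> {"method": "arm_command", "body": {
  "motion": [
    [-0.0003,0.0003,-0.0016,-0.3,0,0],
    [0,0.0002,-0.0003,0,0,0]
  ]
}}

```text
time: 11.65
position: [0.5444, -0.0884, 0.0713]
orientation: [-1.181, -1.234, 1.24]
ft_force: [-5.4, -2.3, 5.3]
width: 0.128
```

>>> {"method": "arm_command", "body": {
  "motion": [
    [-0.0003,0.0003,-0.0016,-0.3,-0.1,0],
    [0,0.0002,-0.0003,0,0,0]
  ]
}}

```text
time: 11.9
position: [0.5448, -0.0884, 0.0713]
orientation: [-1.182, -1.238, 1.24]
ft_force: [-5.1, -1.8, 5.2]
width: 0.132
```

>>> {"method": "arm_command", "body": {
  "motion": [
    [-0.0003,0.0003,-0.0014,0,-0.2,0],
    [0,0.0002,-0.0003,0,0,0]
  ]
}}

```text
time: 12.15
position: [0.5451, -0.0886, 0.0713]
orientation: [-1.177, -1.239, 1.244]
ft_force: [-3.9, -2.2, 4.7]
width: 0.129
```

```bash
python3 st.py
```

```text
t 12.15 p [ 0.5451 -0.0886  0.0713] f [-3.9 -2.2  4.7] tq [-0.15  0.68 -0.27] w 11.1
ang(head) 0.021 gx-err [-0.0047  1.     -0.0085] f tool [-2.  -4.7  4. ]
arc ang 0.0507 rad mm 138.08 expect 137.8
```

>>> {"method": "arm_command", "body": {
  "motion": [
    [-0.0003,0.0003,-0.0014,0,-0.2,0],
    [0,0.0003,-0.0003,0,0,0],
    [-0.0003,0.0003,-0.0014,0,-0.2,0],
    [0,0.0003,-0.0003,0,0,0]
  ]
}}

```text
time: 12.65
position: [0.5455, -0.0888, 0.0713]
orientation: [-1.169, -1.24, 1.251]
ft_force: [-4.5, -2.4, 6.2]
width: 0.125
```

>>> {"method": "arm_command", "body": {
  "motion": [
    [-0.0003,0.0003,-0.0014,0,-0.2,0],
    [0,0.0003,-0.0003,0,0,0],
    [-0.0003,0.0003,-0.0014,0,-0.2,0],
    [0,0.0003,-0.0003,0,0,0]
  ]
}}

```text
time: 13.15
position: [0.5459, -0.089, 0.0713]
orientation: [-1.161, -1.241, 1.258]
ft_force: [-5.9, -2.1, 6.5]
width: 0.132
```

```bash
python3 st.py
```

```text
t 13.15 p [ 0.5459 -0.089   0.0713] f [-5.9 -2.1  6.5] tq [-0.22  0.74 -0.34] w 11.3
ang(head) 0.0068 gx-err [-0.0067  0.9998 -0.0199] f tool [-1.7 -6.3  6.1]
arc ang 0.0443 rad mm 138.21 expect 137.8
```

```bash
sed -i 's/d=p\[:2\]-H2/K=p+M@np.array([0,-.055,0]); print("K",K.round(4),"lift mm",((K[2]-.1206)*1e3).round(1)); d=K[:2]-H2/' st.py; python3 st.py
```

```text
t 13.15 p [ 0.5459 -0.089   0.0713] f [-5.9 -2.1  6.5] tq [-0.22  0.74 -0.34] w 11.3
ang(head) 0.0068 gx-err [-0.0067  0.9998 -0.0199] f tool [-1.7 -6.3  6.1]
K [ 0.547  -0.0893  0.1263] lift mm 5.7
arc ang 0.036 rad mm 138.11 expect 137.8
```

>>> {"method": "arm_command", "body": {
  "motion": [
    [-0.0002,0.0004,-0.002,-0.5,0,0.2],
    [0,0.0003,-0.0003,0,0,0],
    [-0.0002,0.0003,-0.002,-0.5,0,0.2],
    [0,0.0003,-0.0003,0,0,0]
  ]
}}

```text
time: 13.65
position: [0.5468, -0.0894, 0.0713]
orientation: [-1.174, -1.247, 1.258]
ft_force: [-5.5, -1.3, 5.4]
width: 0.13
```

```bash
python3 st.py
```

```text
t 13.65 p [ 0.5468 -0.0894  0.0713] f [-5.5 -1.3  5.4] tq [-0.11  0.73 -0.33] w 11.1
ang(head) 0.0066 gx-err [ 1.e-04  1.e+00 -9.e-03] f tool [-0.9 -5.3  5.6]
K [ 0.5473 -0.0894  0.1263] lift mm 5.7
arc ang 0.0339 rad mm 138.1 expect 137.8
```

>>> {"method": "arm_command", "body": {
  "motion": [
    [-0.0003,0.0003,-0.002,-0.3,0,0],
    [-0.0001,0.0003,-0.001,0,0,0],
    [-0.0003,0.0003,-0.0018,-0.2,0,0],
    [0,0.0003,-0.0003,0,0,0]
  ]
}}

```text
time: 14.15
position: [0.5469, -0.0894, 0.0713]
orientation: [-1.172, -1.247, 1.257]
ft_force: [-4.9, -3.3, 6.4]
width: 0.13
```

```bash
python3 st.py
```

```text
t 14.15 p [ 0.5469 -0.0894  0.0713] f [-4.9 -3.3  6.4] tq [-0.2   0.77 -0.23] w 11.1
ang(head) 0.0062 gx-err [-0.0016  1.     -0.0096] f tool [-3.  -6.4  5.1]
K [ 0.5475 -0.0895  0.1263] lift mm 5.7
arc ang 0.0323 rad mm 138.11 expect 137.8
```

>>> {"method": "arm_command", "body": {
  "motion": [
    [-0.0003,0.0003,-0.003,0,0,0],
    [-0.0003,0.0003,-0.003,0,0,0]
  ]
}}

```text
time: 14.4
position: [0.548, -0.0899, 0.0711]
orientation: [-1.164, -1.241, 1.263]
ft_force: [-16.0, -4.1, 14.8]
width: 0.131
```

```bash
python3 st.py
```

```text
t 14.4 p [ 0.548  -0.0899  0.0711] f [-16.   -4.1  14.8] tq [-0.3   2.23 -0.1 ] w 11.2
ang(head) 0.0046 gx-err [-0.002   0.9998 -0.0195] f tool [ -3.1 -14.5  16.5]
K [ 0.549  -0.09    0.1261] lift mm 5.5
arc ang 0.0203 rad mm 138.04 expect 137.8
```

>>> {"method": "arm_command", "body": {
  "motion": [
    [0,-0.0002,0,0,0,0]
  ]
}}

```text
time: 14.52
position: [0.5472, -0.0898, 0.0714]
orientation: [-1.162, -1.24, 1.264]
ft_force: [-5.1, 0.6, 2.1]
width: 0.13
```

```bash
python3 st.py
```

```text
t 14.525 p [ 0.5472 -0.0898  0.0714] f [-5.1  0.6  2.1] tq [ 0.33  0.62 -0.21] w 11.1
ang(head) 0.0045 gx-err [-0.0025  0.9998 -0.0209] f tool [ 0.9 -2.   5.1]
K [ 0.5483 -0.0898  0.1264] lift mm 5.8
arc ang 0.0255 rad mm 138.14 expect 137.8
```

```bash
python3 knobt.py w7 >/dev/null; python3 - <<'E'
import cv2
cv2.imwrite('pics/w7c.png',cv2.resize(cv2.imread('pics/w7.png')[200:400,160:480],(800,500),interpolation=cv2.INTER_CUBIC))
E
```

```text
(no output)
```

View pics/w7c.png

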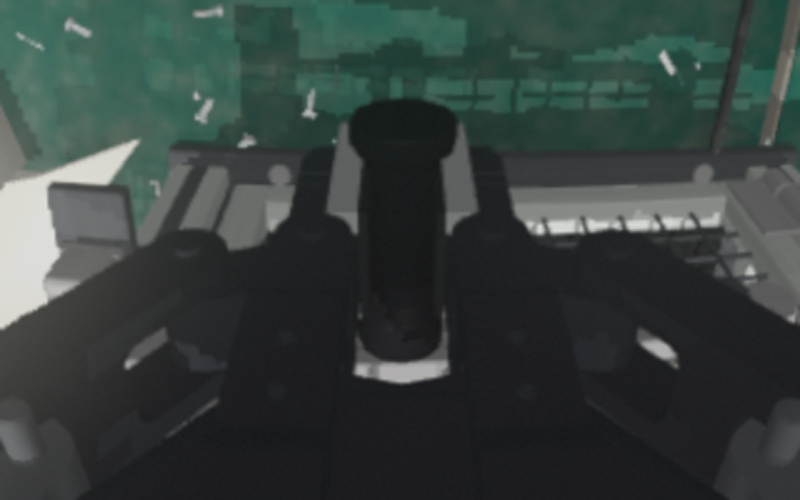

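The crop shows the knob at (400, 100-350). The keeper's dark shelf starts at about (90, 187) and the nose's front edge is at about (85, 247).

```bash
python3 - <<'E'
from h import *
for x in(80,95,110):
    o=[]
    for y in range(180,300,8):
        a,b=wd('w7',160+x*.4,200+y*.4); q=b-np.array([.5941,.0405,0]); o.append((y,round(q@gx*1e3,1),round(q@gy*1e3,1),round(b[2]*1e3,1)))
    print(o)
E
```

```text
[(180, np.float64(-0.6), np.float64(-242.0), np.float64(17.8)), (188, np.float64(-48.4), np.float64(-197.8), np.float64(106.7)), (196, np.float64(-47.3), np.float64(-197.5), np.float64(108.1)), (204, np.float64(-44.5), np.float64(-198.1), np.float64(107.8)), (212, np.float64(-42.8), np.float64(-198.3), np.float64(108.3)), (220, np.float64(-41.0), np.float64(-198.5), np.float64(108.5)), (228, np.float64(-38.5), np.float64(-199.3), np.float64(107.9)), (236, np.float64(-36.4), np.float64(-199.8), np.float64(107.8)), (244, np.float64(-34.4), np.float64(-199.8), np.float64(108.8)), (252, np.float64(-34.1), np.float64(-198.8), np.float64(111.5)), (260, np.float64(-34.7), np.float64(-197.3), np.float64(115.2)), (268, np.float64(-34.2), np.float64(-196.5), np.float64(117.4)), (276, np.float64(-34.5), np.float64(-195.3), np.float64(120.6)), (284, np.float64(-65.8), np.float64(-171.7), np.float64(165.0)), (292, np.float64(-66.1), np.float64(-170.9), np.float64(167.1))]
[(180, np.float64(-0.9), np.float64(-236.0), np.float64(17.8)), (188, np.float64(-48.0), np.float64(-194.6), np.float64(105.5)
[... 1119 characters left out ...]
64(-43.3), np.float64(-190.9), np.float64(108.2)), (220, np.float64(-41.1), np.float64(-191.4), np.float64(107.8)), (228, np.float64(-39.0), np.float64(-191.8), np.float64(107.7)), (236, np.float64(-37.1), np.float64(-192.1), np.float64(107.8)), (244, np.float64(-34.6), np.float64(-192.4), np.float64(108.3)), (252, np.float64(-34.3), np.float64(-191.6), np.float64(110.8)), (260, np.float64(-34.0), np.float64(-190.8), np.float64(113.3)), (268, np.float64(-66.0), np.float64(-168.6), np.float64(160.4)), (276, np.float64(-65.6), np.float64(-168.3), np.float64(161.7)), (284, np.float64(-66.0), np.float64(-167.2), np.float64(164.7)), (292, np.float64(-65.8), np.float64(-166.8), np.float64(166.1))]
```

Depth puts the nose 13.8 mm behind the shelf front (nominal 9 mm). The catch therefore sits about 5 mm deep, and the notch should be near a gate angle of -0.024. I'll lift slightly to unload the nose, go deeper, then feel again.

>>> {"method": "arm_command", "body": {
  "motion": [
    [0,-0.002,-0.0015,-0.4,0,0.1],
    [-0.0002,0,-0.0015,-0.4,-0.2,0],
    [-0.0002,0,-0.0015,-0.2,-0.2,0]
  ]
}}

```text
time: 14.95
position: [0.5477, -0.0897, 0.0719]
orientation: [-1.166, -1.253, 1.265]
ft_force: [-7.1, -3.1, 2.1]
width: 0.132
```

```bash
python3 st.py
```

```text
t 14.95 p [ 0.5477 -0.0897  0.0719] f [-7.1 -3.1  2.1] tq [-0.28  0.93 -0.32] w 11.3
ang(head) -0.0032 gx-err [-0.0018  0.9999 -0.0108] f tool [-2.6 -2.   7.3]
K [ 0.5483 -0.0898  0.1269] lift mm 6.3
arc ang 0.026 rad mm 138.08 expect 137.8
```

>>> {"method": "arm_command", "body": {
  "motion": [
    [0,-0.0015,-0.0025,0,0,0],
    [-0.0002,-0.0005,-0.0025,0,-0.2,0],
    [-0.0002,0,-0.0025,0,-0.2,0]
  ]
}}

```text
time: 15.32
position: [0.549, -0.0904, 0.0717]
orientation: [-1.153, -1.25, 1.277]
ft_force: [-8.1, -4.0, 2.4]
width: 0.126
```

```bash
python3 st.py
```

```text
t 15.325 p [ 0.549  -0.0904  0.0717] f [-8.1 -4.   2.4] tq [-0.48  1.21 -0.19] w 10.8
ang(head) -0.0118 gx-err [-0.0022  0.9997 -0.0232] f tool [-3.3 -2.2  8.5]
K [ 0.5503 -0.0904  0.1267] lift mm 6.1
arc ang 0.0108 rad mm 138.02 expect 137.8
```

>>> {"method": "arm_command", "body": {
  "motion": [
    [-0.0001,0.0003,-0.002,0,-0.2,0],
    [-0.0001,0.0003,-0.002,0,-0.1,0]
  ]
}}

```text
time: 15.58
position: [0.5492, -0.0907, 0.0699]
orientation: [-1.144, -1.249, 1.284]
ft_force: [-8.6, -5.2, 4.6]
width: 0.127
```

```bash
python3 st.py
```

```text
t 15.575 p [ 0.5492 -0.0907  0.0699] f [-8.6 -5.2  4.6] tq [-0.23  1.2  -0.18] w 10.8
ang(head) -0.0176 gx-err [-0.003   0.9995 -0.0308] f tool [-4.4 -4.4  9.1]
K [ 0.5509 -0.0907  0.1249] lift mm 4.3
arc ang 0.0061 rad mm 138.12 expect 137.8
```

>>> {"method": "arm_command", "body": {
  "motion": [
    [0,0.001,-0.0012,0,0,0],
    [0,0.001,-0.0012,0,0,0]
  ]
}}

```text
time: 15.82
position: [0.5488, -0.0907, 0.0675]
orientation: [-1.14, -1.245, 1.287]
ft_force: [-7.6, -6.4, -2.5]
width: 0.132
```

```bash
python3 st.py
```

```text
t 15.825 p [ 0.5488 -0.0907  0.0675] f [-7.6 -6.4 -2.5] tq [-1.09  1.05 -0.21] w 11.2
ang(head) -0.0176 gx-err [-0.0036  0.9993 -0.036 ] f tool [-5.7  2.8  8. ]
K [ 0.5508 -0.0908  0.1225] lift mm 1.9
arc ang 0.0063 rad mm 138.21 expect 137.8
```

Dropping freely into the notch. I'll continue down while holding the gate in.

>>> {"method": "arm_command", "body": {
  "motion": [
    [0,0.001,-0.001,0,0,0],
    [0,0.001,-0.001,0,0,0],
    [0,0.0008,-0.001,0,0,0]
  ]
}}

```text
time: 16.2
position: [0.5495, -0.0912, 0.0653]
orientation: [-1.136, -1.242, 1.29]
ft_force: [-10.3, -3.0, 15.4]
width: 0.131
```

```bash
python3 st.py
```

```text
t 16.2 p [ 0.5495 -0.0912  0.0653] f [-10.3  -3.   15.4] tq [-0.36  1.31 -0.04] w 11.2
ang(head) -0.0187 gx-err [-0.0032  0.9992 -0.0404] f tool [ -2.1 -14.9  11.2]
K [ 0.5517 -0.0911  0.1203] lift mm -0.3
arc ang -0.0005 rad mm 138.3 expect 137.8
```

>>> {"method": "arm_command", "body": {
  "motion": [
    [0,0,0,0,0,0],
    [0,0,0,0,0,0]
  ]
}}

```text
time: 16.45
position: [0.5482, -0.0908, 0.0656]
orientation: [-1.135, -1.241, 1.29]
ft_force: [-4.1, -1.2, 1.3]
width: 0.128
```

```bash
python3 st.py
```

```text
t 16.45 p [ 0.5482 -0.0908  0.0656] f [-4.1 -1.2  1.3] tq [-0.18  0.36 -0.3 ] w 11.0
ang(head) -0.0186 gx-err [-0.0039  0.9991 -0.0423] f tool [-0.9 -1.2  4.3]
K [ 0.5506 -0.0908  0.1206] lift mm -0.0
arc ang 0.0079 rad mm 138.32 expect 137.8
```

>>> {"method": "arm_command", "body": {
  "motion": [
    [0,0,0,0,0,0],
    [0,0,0,0,0,0],
    [0,0,0,0,0,0],
    [0,0,0,0,0,0]
  ],
  "claw": 0.036
}}

```text
time: 16.95
position: [0.5513, -0.0904, 0.066]
orientation: [-1.138, -1.246, 1.289]
ft_force: [-0.6, -0.5, 0.6]
width: 0.424
```

```bash
python3 st.py; python3 knobt.py w8
```

```text
t 16.95 p [ 0.5513 -0.0904  0.066 ] f [-0.6 -0.5  0.6] tq [-0.05 -0.05 -0.03] w 36.2
ang(head) -0.0202 gx-err [-0.003   0.9993 -0.0368] f tool [-0.5 -0.6  0.6]
K [ 0.5533 -0.0904  0.121 ] lift mm 0.4
arc ang -0.0102 rad mm 137.1 expect 137.8
240 300 334 [ -1.5 -54.1  23.9] [ 0.5297 -0.0939  0.121 ]
248 299 343 [  0.2 -62.2  23.9] [ 0.5297 -0.0923  0.1291]
256 304 338 [  0.2 -63.4  20.9] [ 0.5328 -0.092   0.1302]
264 306 334 [ -0.2 -60.5  15.6] [ 0.538 -0.092  0.127]
272 306 334 [ -0.2 -60.9  12.1] [ 0.5415 -0.0916  0.1274]
280 306 334 [ -0.2 -60.8   8. ] [ 0.5456 -0.0913  0.1272]
288 307 334 [ -0.2 -60.9   4. ] [ 0.5496 -0.0909  0.1271]
296 307 333 [ -0.2 -61.1  -0.2] [ 0.5537 -0.0906  0.1271]
280 [(252, -20, -40, 11), (255, -19, -43, 11)]
284 [(252, -18, -38, 10), (255, -18, -39, 9)]
288 []
352 []
356 [(252, 18, -33, 8), (255, 18, -35, 7)]
360 [(252, 19, -40, 11), (255, 19, -42, 11)]
```

>>> {"method": "arm_command", "body": {
  "motion": [
    [0,-0.015,0.0005,0,0,0],
    [0,-0.03,0.001,0,0,0],
    [0,-0.04,0.0015,0,0,0],
    [0,-0.05,0.002,0,0,0],
    [0,-0.04,0.03,0,0,0],
    [0,-0.01,0.05,0,0,0],
    [0,0,0.03,0,0,0],
    [0,0,0,0,0,0]
  ]
}}

```text
time: 18.0
position: [0.4424, -0.1009, 0.2688]
orientation: [-1.146, -1.251, 1.288]
ft_force: [1.3, -0.5, -0.2]
width: 0.42
```

```bash
python3 st.py; python3 - <<'E'
from h import *
snap('wrist','w9'); p,r,o=pose(); np.savez('pics/w9pose.npz',p=p,q=r.as_matrix())
snap('scene','s9'); snap('side','d9')
a=cv2.imread('pics/s9.png')[125:265,280:420]; b=cv2.imread('pics/d9.png')[120:260,285:425]; w=cv2.imread('pics/w9.png')
top=np.hstack([cv2.resize(x,(300,300),interpolation=cv2.INTER_CUBIC) for x in(a,b)])
cv2.imwrite('pics/z9.png',np.vstack([top,cv2.resize(w[200:350,170:470],(600,300))]))
E
```

```text
t 18.0 p [ 0.4424 -0.1009  0.2688] f [ 1.3 -0.5 -0.2] tq [ 0.02 -0.    0.03] w 35.9
ang(head) -0.0206 gx-err [-2.000e-04  9.996e-01 -2.870e-02] f tool [-0.6  0.2 -1.2]
K [ 0.444  -0.1008  0.3238] lift mm 203.2
arc ang 0.5036 rad mm 206.18 expect 137.8
```

View pics/z9.png

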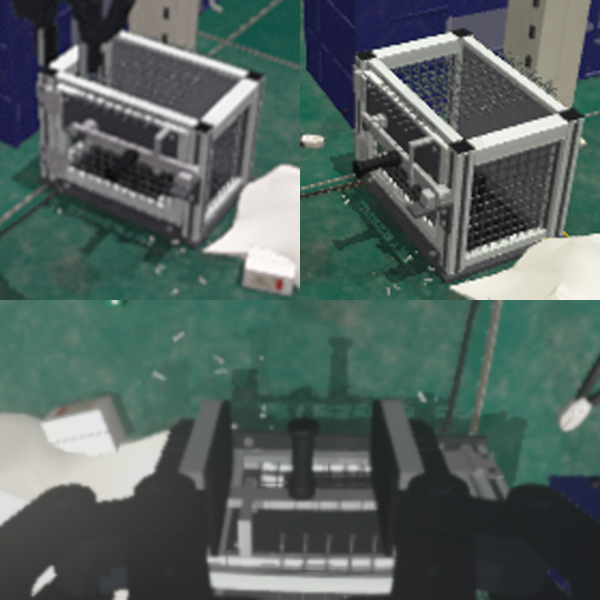

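The gate is shut and the bar level in the catch; the carton and cutter look undisturbed. One last check on knob height and catch position, then I'll hand in.

```bash
python3 - <<'E'
from h import *
for y in(460,475):  print('neck',wd('w9',170+302/2,200+(y-300)/2)[1].round(4))
# terminals/carton before/after in side view
a=np.load('pics/d0.npz')['p'].astype(int);b=np.load('pics/d9.npz')['p'].astype(int)
print('terminals,carton diff',abs(a-b)[275:297,295:330].mean(),abs(a-b)[262:292,360:390].mean())
print(arm.finish_job())
E
```

```text
neck [ 0.5521 -0.091   0.1277]
neck [ 0.5631 -0.0901  0.1277]
terminals,carton diff 0.9883116883116884 0.567037037037037
the job is handed in; nothing more can be done
None
```

The gate is shut and stays shut by itself, with the drop bar level in the catch. I handed the job in about 18 s into the 58 s limit.

**What I did:** I gripped the knob, lifted the bar about 0.15 rad and swung the gate in to the plunger. I set the bar down on the nose and slid it in under light downward pressure. When it stuck partway, I lifted it slightly, went deeper and felt it drop in. I then pressed it home, let go and backed away.

**Last checks**
- **Bar and gate:** after release the knob was back at its level height (neck top 127 to 128 mm, the same as at the start). About a second later, with the robot clear, the pictures showed the gate shut and the bar in the catch.
- **Things around the bay:** terminals and carton show no change between the before and after pictures. The cutter I only checked by eye.

**What disagreed or went less well**
- **Fingertips:** they appeared about 35 mm short of the stated TCP, so my first grasp closed on nothing above the knob. I corrected for this.
- **Gate angle:** my estimates from tool heading and from the arc differed by about 0.03 rad. I went by feel and a depth picture, which showed the catch about 5 mm deeper than nominal.
- **Forces:** knob force peaked twice.
  - While sliding on the nose it reached about 16 N inward and 15 N down. I estimate that put about 7 N downward on the catch, under the 10 N that would shift it. I didn't measure the force on the catch itself, or whether it moved.
  - In the final press it reached 15 N down with the bar already at its level height, so I think its stop took that load.

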